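# File back into its sloping bench holder

## Robot

A 6-joint arm with a two-finger parallel gripper is mounted at the origin on the work surface. World frame = base frame: x ahead of the robot, y to its left, z up, the work surface at z = 0. Lengths are in m, angles in rad, forces in N, time in s.
With the tool pointing down it reaches from about 0.2 to 0.875 m from the base axis. Payload 3.4 kg.
Tool frame: the origin (TCP) lies between the finger pads; the fingertips stand 25 mm ahead of it and the grasp point (between the pads) lies 6 mm ahead of it (r.nose_length is the z of the fingertips in the tool frame, in m); z points along the fingers, y is the line along which they close (so a half turn about z gives the same grasp; the last joint's range is limited). The gripper opens to 94 mm and grips with 3 to 60 N. Pads are 16 mm wide; open, the fingers measure 119 mm over their backs; the gripper's body (75 mm by 177 mm) begins 78 mm behind the grasp point.
Start: joints at [0.983, 0.276, 1.505, -0, 1.361, -0.121], TCP at [0.259, 0.514, 0.23] pointing down, gripper open.
Joint ranges: [-2.89, 2.89], [-0.75, 2.08], [0.22, 2.7], [-1.18, 4.32], [0.11, 2.71], [-2.7, 2.7]. Speed limits (rad/s): [2.57, 2.57, 3.14, 3.14, 3.14, 3.14].

## Interface

Orientations are given as a unit quaternion [w, x, y, z].
In Python, from plant import r, gripper_to, inverse_kinematics, vision, models, telemetry gives the robot as it stands. Calls block until the motion is done:
- r.move_to(position, orientation): joint-space move of the TCP to a pose.
- r.move_l(position, rot=None, vel=0.15, guard=None): straight line of the TCP; rot=None keeps the orientation; vel is the mean speed in m/s. With guard (N) it stops when the force on the tool has changed by that much, and returns True; else False.
- r.movej(angles): joint-space move.
- gripper_to(opening, f_grip=None): finger opening in m; f_grip is the grip in N (None keeps the last); returns when the fingers have stopped.
- r.hold(seconds).
- inverse_kinematics(position, orientation): joint angles nearest the present ones, or None.
- vision.snapshot(name): name is "side" or "top"; returns the picture (384x512x3 uint8, red, green, blue); there is no depth.
- vision.get_calibration(name): a dict with "fx", "fy", "cx", "cy" (pixels), "D" ([k1, k2, p1, p2, k3] as OpenCV has them; the pictures are not rectified), "position" and "orientation" of the camera in the world. Camera axes: x right, y down, z forward; pixel columns grow to the right and rows downward; lengths in m; the calibration is good to about 2 mm. A picture is of the moment at which its call begins. get_calibration takes no time and is no camera call.
A pose or a line that the arm cannot do raises r.PlanningError and nothing moves.
- r.sign_off(): hands the job in; it is judged then, once.
Trained networks look in the newest picture that a camera, given by its name, has taken for a name from the list of things; names that differ only in an ending like _2 or _b are one class to them, and where a whole thing is asked for, a point or a joint stands for the part that bears it (a point fixed in the world has none). Each returns a list of dicts, best first, with "score" (0 to 1); they miss things now and then, are a little off and sometimes report something else, mostly with a low value. They report only what shows in the picture. A call takes as long as a camera call. They do not tell look-alikes from the thing itself.
- models.boxes_of(thing, camera): "at" ([x, y, z] in m, in world coordinates, good to about 4 mm: the middle of the surface that is visible of it).
- models.regions_of(thing, camera): "pixels" (384x512 bool, what is visible of it).
- models.mark_of(thing, camera): "at" ([x, y, z] in m, in world coordinates, good to about 4 mm: a listed point, or the origin of a listed thing).
Readings, each from a call of its own:
- telemetry.current_t(): time.
- telemetry.current_joints(): joint angles.
- telemetry.current_dq(): joint speeds.
- telemetry.current_joint_efforts(): joint torques, N m.
- telemetry.current_ee_pos(): TCP position.
- telemetry.current_tool_rot(): TCP orientation.
- telemetry.current_wrist_force(): force on the tool from outside, world axes, zero at the start.
- telemetry.current_torque(): the same for the moment, N m.
- telemetry.current_opening(): finger opening in m.
- telemetry.current_finger_force(): force on a finger pad.
Only numpy, scipy, OpenCV 4.12 (cv2) and the standard library are available. Lean on these libraries where they do the work, as an engineer would, in place of code of your own. Each camera call takes 0.05 s, during which the arm holds its last target. There are 200 camera calls.

## Task

Put the broad flat file away in the wooden holder whose slot is wide enough for it: slide its blade down into the sloping slot until it is fully home, with the handle's shoulder against the block, and let go. The cradle leaves no room for fingers beside the handle, only behind its butt end. Do it gently, without ramming the holder, and leave the narrow file and the other things on the bench where they are.

Things in the scene. Friction and masses are not known exactly. Their poses are not given: they have to be found in the camera images.
- broad_file: Broad flat file, loose, lying flat: steel blade 100 long, 28 wide, 6 thick; dark wooden box-shaped handle 90 long, 26 wide, 20 high; about 0.15 kg. Undersides flush. Origin: on the underside at the shoulder where blade meets handle; x along the blade to the tip (handle x -90 to 0), y across the width, z out of the flat upper side (blade z 0 to 6, handle z 0 to 20).
- broad_file_tip (a point): Middle of the blade's tip, at x 100, z 3 mm in the broad file's frame.
- broad_file_end (a point): Middle of the butt end of the broad file's handle, at x -90, z 10 mm in the broad file's frame.
- broad_slot: Sloping top, pale wood, 60 wide, of the fixed holder with the wide slot, where the broad file goes. Origin: middle of the slot's mouth on the slot's floor, 78 above the bench. x points into the slot, 30 degrees below horizontal; y across; z square to the slope, up. Slot 31 wide, 7.5 high (z 0 to 7.5), 106 deep, no lead-in; block around it x 0 to 112, z -16 to 23. Home: handle's shoulder at x 0.
- broad_cradle (a point): Middle of the upper end of the open-topped cradle before the wide slot's mouth, on its floor: x -82, z -4 in the broad_slot frame. The cradle runs x -82 to 0, 36 wide inside, floor 4 below the slot's floor, side walls 12 thick reaching up to z 16. With the file home the handle's butt end is 8 beyond this end.
- narrow_slot: The same part of the other holder, alike on the outside and in its frame, but its slot is only 18 wide and its cradle only 24 wide: too narrow for the broad file. Fixed, empty, stays empty. The two holders stand side by side, at least 140 apart, in either order.
- narrow_file: The narrow file, loose, lying flat on the bench, to be left alone: blade 100 x 14 x 6, handle 90 x 18 x 16. Origin and axes as for the broad file.
- jar: Amber glass jar, diameter 64, height 85, far side of the bench; bystander. Origin: centre of its underside.
- steel_block: Steel bench block 65 x 65 x 25; bystander. Origin: centre of its underside.
- hammer: Hammer, about 220 long, lying at the far right; bystander. Origin: under it, near its middle; x along it to the head.
- cup: White cup, diameter 60, height 50, left; bystander. Origin: centre of its underside.
- ring_cone: Aluminium ring cone, foot diameter 52, height 120, standing at the left; bystander. Origin: centre of its underside.
- bench_pin: Pale wooden forked bench pin, 145 x 60 x 20, lying at the near right; bystander. Origin: under its body 45 from the plain end.
Mind the look-alikes: they are no part of the job. What is shaped like the broad_file but blue or orange is not meant.

How it is judged:
By the outcome, as a careful person would: the job done as asked, in the order asked, and still so for the second after the job is handed in, with the robot touching nothing.
It also fails if it takes over 51 s, if anything falls off the work surface, if the arm or the gripper's body presses on something with over 40 N, if the wrist force passes 120 N, or if a joint passes its speed limit or range.

## Working session

There is one attempt and no reset: what is moved stays moved. The work goes in short steps, each a Python script; the robot and the scene stay as the last script left them, time stands still between calls to the robot, and variables do not carry over. Pictures are saved under pics/ and viewed, at most 10 in all, crops included, and the job is handed in when it is done.

```bash
ls; mkdir -p pics; python3 - <<'E'
from plant import r, vision, models, telemetry
import cv2,numpy as np
for c in ("side","top"):
    im=vision.snapshot(c); cv2.imwrite(f"pics/{c}0.png",im[:,:,::-1])
    k=vision.get_calibration(c); print(c,{a:np.round(b,4).tolist() for a,b in k.items()})
    for t in ("broad_file","broad_file_tip","broad_file_end","broad_slot","broad_cradle","narrow_slot","narrow_file"):
        print(t,[(np.round(d["at"],3).tolist(),round(d["score"],2)) for d in models.mark_of(t,c)])
print(telemetry.current_t())
E
```

```text
pics
side {'fx': 349.6454, 'fy': 349.6454, 'cx': 257.5099, 'cy': 190.9376, 'D': [0.0221, 0.0, 0.0, 0.0, 0.0], 'position': [0.3179, -0.5022, 0.6952], 'orientation': [-0.3611, 0.9101, -0.1894, 0.0735]}
broad_file [([0.255, 0.251, -0.003], 0.8), ([0.321, -0.15, 0.003], 0.69), ([0.475, -0.189, -0.005], 0.68)]
broad_file_tip [([0.465, -0.087, 0.004], 0.85), ([0.473, 0.168, 0.076], 0.59)]
broad_file_end [([0.339, -0.239, 0.01], 0.79), ([0.487, -0.274, 0.014], 0.75), ([0.346, 0.219, 0.012], 0.68)]
broad_slot [([0.471, 0.168, 0.074], 0.87)]
broad_cradle [([0.466, 0.096, 0.11], 0.78), ([0.491, -0.271, 0.01], 0.6)]
narrow_slot [([0.64, 0.141, 0.078], 0.74), ([0.466, 0.1, 0.112], 0.49)]
narrow_file [([0.627, -0.166, -0.001], 0.9)]
top {'fx': 498.9774, 'fy': 498.9774, 'cx': 262.5718, 'cy': 187.0545, 'D': [-0.0346, 0.0, 0.0, 0.0, 0.0], 'position': [0.2628, 0.0283, 1.5561], 'orientation': [0.061, -0.7033, 0.7061, -0.0551]}
broad_file [([0.256, 0.249, -0.002], 0.9), ([0.33, -0.152, 0.004], 0.83), ([0.477, -0.187, -0.003], 0.78), ([0.474, 0.167, 0.07], 0.34)]
broad_file_tip [([0.162, 0.28, -0.003], 0.7), ([0.304, -0.058, 0.001], 0.55)]
broad_file_end [([0.344, 0.224, 0.008], 0.89), ([0.34, -0.242, 0.008], 0.86), ([0.487, -0.274, 0.016], 0.82)]
broad_slot [([0.474, 0.168, 0.071], 0.67), ([0.4, -0.364, 0.003], 0.21)]
broad_cradle [([0.469, 0.096, 0.112], 0.94)]
narrow_slot [([0.644, 0.138, 0.077], 0.66), ([0.734, -0.249, -0.0], 0.46)]
narrow_file [([0.628, -0.172, 0.0], 0.66)]
0.8
```

View pics/side0.png

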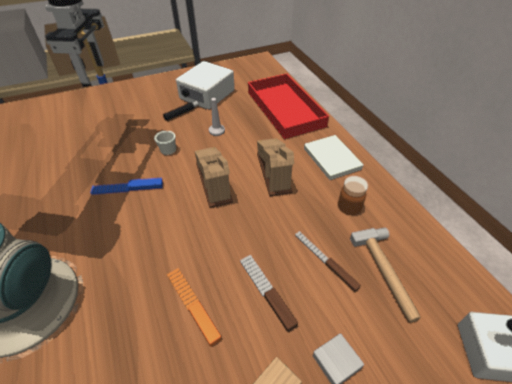

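View pics/top0.png

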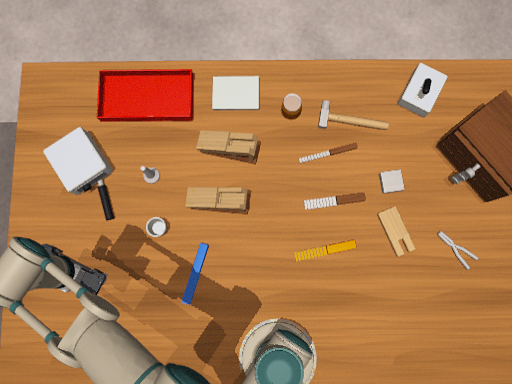

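Files: broad-shaped candidates in the side view are blue (128,186), orange (193,305) and steel/dark wood (268,292). The steel one with the dark handle fits; (327,261) is the narrow file. The holders are at (213,177), networks' choice for the wide slot, and (275,166). I'll confirm with one enlarged crop and refine the poses by fitting model edges.

```bash
cat > h.py <<'E'
import numpy as np,cv2
from scipy.spatial.transform import Rotation as R
from scipy.optimize import minimize
from plant import r,gripper_to,inverse_kinematics,vision,models,telemetry
def q(R_): return R_.as_quat(scalar_first=True)
def proj(c,P):
    k=vision.get_calibration(c); w=R.from_quat(k["orientation"],scalar_first=True).inv()
    K=np.array([[k["fx"],0,k["cx"]],[0,k["fy"],k["cy"]],[0,0,1]])
    return cv2.projectPoints(w.apply(np.asarray(P)-k["position"]),np.zeros(3),np.zeros(3),K,np.array(k["D"]))[0][:,0]
def pose(kind,p):   # p = x,y,yaw
    if kind=="slot": return R.from_euler("ZY",[p[2],np.pi/6]),np.array([p[0],p[1],.078])
    return R.from_euler("Z",p[2]),np.array([p[0],p[1],0])
SLOT=[((0,-30,23),(112,-30,23)),((0,30,23),(112,30,23)),((0,-30,23),(0,30,23)),((112,-30,23),(112,30,23)),
 ((-82,-30,16),(0,-30,16)),((-82,30,16),(0,30,16)),((-82,-18,16),(0,-18,16)),((-82,18,16),(0,18,16)),
 ((-82,-30,16),(-82,-18,16)),((-82,18,16),(-82,30,16))]
FILE=[((-90,-13,20),(0,-13,20)),((-90,13,20),(0,13,20)),((-90,-13,20),(-90,13,20)),((0,-13,20),(0,13,20)),
 ((0,-14,6),(100,-14,6)),((0,14,6),(100,14,6)),((100,-14,6),(100,14,6))]
def fit(kind,p0,imgs):
    E=SLOT if kind=="slot" else FILE; t=np.linspace(.03,.97,40)[:,None]
    G={}
    for c,im in imgs.items():
        g=cv2.GaussianBlur(im,(0,0),.8).astype(np.float32)
        G[c]=[cv2.Sobel(g,cv2.CV_32F,1,0),cv2.Sobel(g,cv2.CV_32F,0,1)]
    def cost(p,sh=None,only=None):
        Rm,o=pose(kind,p); s=0
        for c in ([only] if only else imgs):
            for a,b in E:
                a,b=np.array(a)/1e3,np.array(b)/1e3
                u=proj(c,Rm.apply(a+(b-a)*t)+o).astype(np.float32)
                d=u[-1]-u[0]; L=np.hypot(*d); n=np.array([-d[1],d[0]])/L
                gx,gy=[cv2.remap(g,u[:,:1].copy(),u[:,1:].copy(),cv2.INTER_LINEAR) for g in G[c]]
                v=np.linalg.norm((gx*n[0]+gy*n[1]).reshape(40,-1),axis=1)
                s-=L*np.mean(np.minimum(v,300))
        return s
    def solve(only):
        best=None
        for dx in (-.006,-.003,0,.003,.006):
            for dy in (-.006,-.003,0,.003,.006):
                for da in (-.05,-.025,0,.025,.05):
                    p=np.array(p0)+[dx,dy,da]; v=cost(p,only=only)
                    if best is None or v<best[0]: best=(v,p)
        S=np.vstack([best[1],best[1]+np.diag([.003,.003,.03])])
        return minimize(cost,best[1],args=(None,only),method="Nelder-Mead",options=dict(initial_simplex=S,xatol=1e-5,fatol=.1)).x
    return {o or "both":solve(o) for o in [None,*imgs]}
E
python3 - <<'E'
from h import *
imgs={c:cv2.imread(f"pics/{c}0.png")[:,:,::-1].copy() for c in("side","top")}
for kind,p0 in(("slot",[.4725,.168,np.arctan2(.072,.006)]),("slot",[.642,.1395,1.45]),("file",[.476,-.188,np.arctan2(.187,-.022)])):
    f=fit(kind,p0,imgs); print(kind,{a:np.round(b,4).tolist() for a,b in f.items()})
    im=imgs["side"]
    Rm,o=pose(kind,f["both"])
    if p0[0]!=.642: 
      if kind=="slot": sl=(Rm,o)
      else: fl=(Rm,o)
out=[]
for c,(x,y,w,h),(Rm,o),E in (("side",(190,130,110,80),sl,SLOT),("side",(225,240,110,80),fl,FILE),("top",(175,120,110,100),sl,SLOT),("top",(290,180,110,100),fl,FILE)):
    S=3.6; im=cv2.resize(imgs[c][y:y+h,x:x+w],None,fx=S,fy=S,interpolation=cv2.INTER_CUBIC)[:270]
    if c=="top":
        for a,b in E:
            u=(proj(c,Rm.apply(np.array([a,b])/1e3)+o)-[x,y]+.5)*S
            cv2.line(im,tuple(map(int,u[0])),tuple(map(int,u[1])),(0,255,0),1)
    out.append(im)
im=np.vstack([np.hstack(out[:2]),np.hstack(out[2:])]); print(im.shape)
cv2.imwrite("pics/crop.png",im[:,:,::-1])
E
```

```text
Traceback (most recent call last):
  File "h.py", line 44, in fit
    return {o or "both":solve(o) for o in [None,*imgs]}
                        ~~~~~^^^
  File "h.py", line 43, in solve
    return minimize(cost,best[1],args=(None,only),method="Nelder-Mead",options=dict(initial_simplex=S,xatol=1e-5,fatol=.1)).x
           ~~~~~~~~^^^^^^^^^^^^^^^^^^^^^^^^^^^^^^^^^^^^^^^^^^^^^^^^^^^^^^^^^^^^^^^^^^^^^^^^^^^^^^^^^^^^^^^^^^^^^^^^^^^^^^^^
  File "h.py", line 29, in cost
    u=proj(c,Rm.apply(a+(b-a)*t)+o).astype(np.float32)
      ~~~~^^^^^^^^^^^^^^^^^^^^^^^^^
  File "h.py", line 7, in proj
    k=vision.get_calibration(c); w=R.from_quat(k["orientation"],scalar_first=True).inv()
ValueError: time passes only in moves, steps and waits
```

```bash
sed -i 's/^def proj/CAL={c:vision.get_calibration(c) for c in ("side","top")}\ndef proj/; s/k=vision.get_calibration(c);/k=CAL[c];/' h.py
cat > fit.py <<'E'
from h import *
imgs={c:cv2.imread(f"pics/{c}0.png")[:,:,::-1].copy() for c in("side","top")}
for kind,p0 in(("slot",[.642,.1395,1.45]),("slot",[.4725,.168,np.arctan2(.072,.006)]),("file",[.476,-.188,np.arctan2(.187,-.022)])):
    f=fit(kind,p0,imgs); print(kind,{a:np.round(b,4).tolist() for a,b in f.items()})
    if kind=="slot": sl=pose(kind,f["both"])
    else: fl=pose(kind,f["both"])
out=[]
for c,(x,y,w,h),(Rm,o),E in (("side",(190,130,110,75),sl,SLOT),("side",(225,245,110,75),fl,FILE),("top",(175,160,110,75),sl,SLOT),("top",(290,165,110,75),fl,FILE)):
    S=3.6; im=cv2.resize(imgs[c][y:y+h,x:x+w],None,fx=S,fy=S,interpolation=cv2.INTER_CUBIC)
    if c=="top":
        for a,b in E:
            u=(proj(c,Rm.apply(np.array([a,b])/1e3)+o)-[x,y]+.5)*S
            cv2.line(im,tuple(map(int,u[0])),tuple(map(int,u[1])),(0,255,0),1)
    out.append(im)
im=np.vstack([np.hstack(out[:2]),np.hstack(out[2:])]); print(im.shape)
cv2.imwrite("pics/crop.png",im[:,:,::-1])
E
python3 fit.py
```

```text
slot {'both': [0.6419, 0.1384, 1.3235], 'side': [0.6432, 0.1404, 1.3295], 'top': [0.6417, 0.138, 1.3246]}
slot {'both': [0.4756, 0.1682, 1.4758], 'side': [0.476, 0.1699, 1.4743], 'top': [0.4756, 0.1678, 1.4755]}
file {'both': [0.4758, -0.1861, 1.6734], 'side': [0.4762, -0.1909, 1.6701], 'top': [0.4753, -0.1877, 1.696]}
(540, 792, 3)
```

View pics/crop.png

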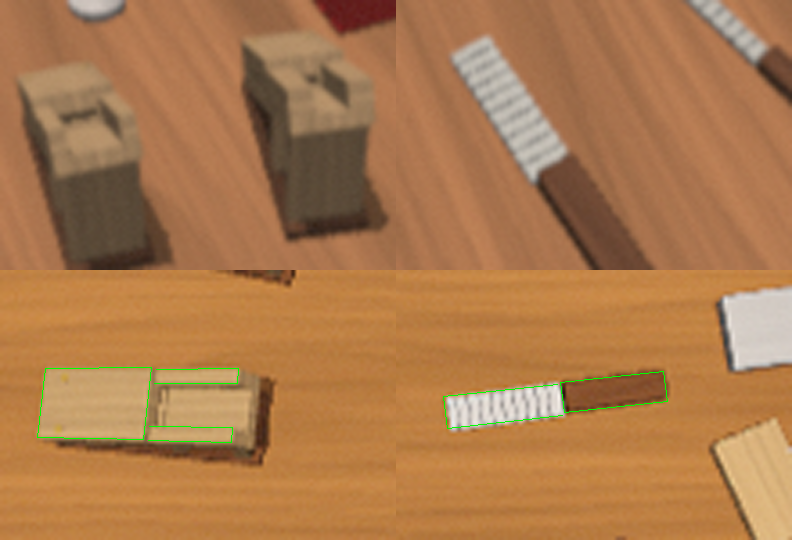

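The crop shows the grey-steel blade with dark wooden handle (the broad file). The left holder, side view (213,177), has the visibly wide slot. The model edges fit well, with holder yaw agreeing across both cameras. Next I check reachability, then grasp.

```bash
cat >> h.py <<'E'
FR,FO=pose("file",[.4757,-.1875,1.678]); SR,SO=pose("slot",[.4757,.168,1.4755])
G=75
def T(Rm,o,p): return o+Rm.apply(np.array(p)/1e3)
def rel(s): return R.from_matrix([[s,0,0],[0,-s,0],[0,0,-1]])   # s=1: tool x = file x
E
python3 - <<'E'
from h import *
for s in (1,-1):
    for n,(Rm,o,p) in dict(grasp=(FR,FO,(-G,0,28)),up=(FR,FO,(-G,0,160)),pre=(SR,SO,(-78-100-G,0,40)),ins=(SR,SO,(-20-G,0,28.7)),push=(SR,SO,(-98,0,28))).items():
        j=inverse_kinematics(T(Rm,o,p),q(Rm*rel(s))); print(s,n,np.round(T(Rm,o,p),3),None if j is None else np.round(j,2))
E
```

```text
1 grasp [ 0.484 -0.262  0.028] [-0.62  0.43  1.84 -0.    0.87 -0.73]
1 up [ 0.484 -0.262  0.16 ] [-0.62  0.29  1.67 -0.    1.18 -0.73]
1 pre [ 0.457 -0.03   0.239] [ 0.17  0.19  1.73 -0.51  1.4   0.4 ]
1 ins [0.469 0.1   0.15 ] [ 0.4   0.36  1.73 -0.47  1.35  0.67]
1 push [0.469 0.097 0.151] [ 0.4   0.36  1.73 -0.47  1.35  0.67]
-1 grasp [ 0.484 -0.262  0.028] [-0.62  0.43  1.84 -0.    0.87  2.41]
-1 up [ 0.484 -0.262  0.16 ] [-0.62  0.29  1.67 -0.    1.18  2.41]
-1 pre [ 0.457 -0.03   0.239] None
-1 ins [0.469 0.1   0.15 ] [ 0.4   0.36  1.73 -0.47  1.35 -2.47]
-1 push [0.469 0.097 0.151] [ 0.4   0.36  1.73 -0.47  1.35 -2.48]
```

```bash
python3 - <<'E'
from h import *
s=rel(1); Q=q(FR*s)
r.move_to(T(FR,FO,(-G,0,130)),Q)
gripper_to(.06)
r.move_l(T(FR,FO,(-G,0,28)),vel=.12,guard=8)
print("z",telemetry.current_ee_pos())
gripper_to(.0,f_grip=55)
print("open",telemetry.current_opening(),telemetry.current_finger_force())
r.move_l(T(FR,FO,(-G,0,130)),vel=.2)
r.move_to(T(SR,SO,(-60-100-G-20,0,28+25)),q(SR*s))
print(telemetry.current_t(),telemetry.current_ee_pos(),telemetry.current_opening(),telemetry.current_wrist_force())
for c in("side","top"): cv2.imwrite(f"pics/{c}1.png",vision.snapshot(c)[:,:,::-1])
a=cv2.imread("pics/side1.png")[90:290,130:330]; b=cv2.imread("pics/top1.png")[120:320,170:370]
cv2.imwrite("pics/g1.png",cv2.resize(np.hstack([a,b]),None,fx=2,fy=2,interpolation=cv2.INTER_CUBIC))
E
```

```text
z [ 0.48424348 -0.26243624  0.02855451]
open 0.025817530067376523 54.996880888938904
7.7 [ 0.45688551 -0.02579193  0.2502553 ] 0.02532024107136478 [-0.10055423 -0.89991383 -1.70700369]
```

View pics/g1.png

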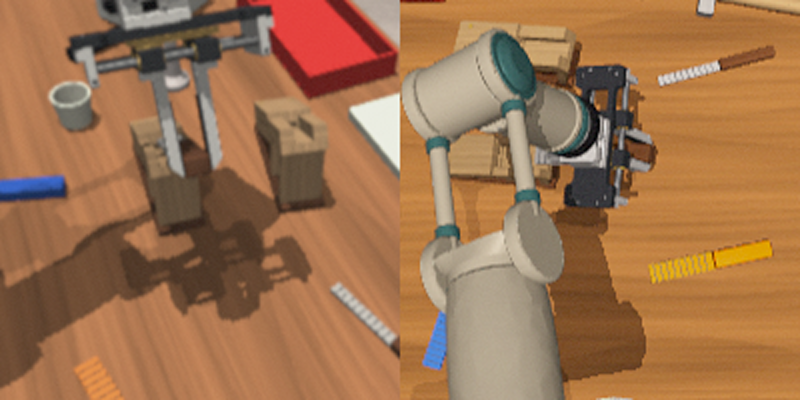

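The file is held straight by the handle's rear, with the tip above the cradle. Now I find the cradle floor and walls by gentle touches.

```bash
cat >> h.py <<'E'
S1=rel(1)
def where():   # shoulder of the file in the slot frame, mm, presuming the nominal grasp
    return SR.inv().apply(telemetry.current_ee_pos()-SO)*1e3+[G,0,-28]
def go(p,vel=.1,guard=None): # file shoulder to p in slot frame
    return r.move_l(T(SR,SO,np.array(p)+[-G,0,28]),q(SR*S1),vel=vel,guard=guard)
def wf(): return np.round(SR.inv().apply(telemetry.current_wrist_force()),1)
E
python3 - <<'E'
from h import *
def show(n,h=None): print(n,h,np.round(where(),2),wf(),round(telemetry.current_t(),2))
show("start")
go((-112,0,25)); show("in",go((-112,0,6),vel=.05,guard=3))
h=go((-112,0,-10),vel=.012,guard=2.5); show("floor",h); z=where()[2]
go((-112,0,z+4.5),vel=.03); show("lift")
h=go((-112,9,z+4.5),vel=.012,guard=2.5); show("y+",h); yp=where()[1]
go((-112,0,z+4.5),vel=.03)
h=go((-112,-9,z+4.5),vel=.012,guard=2.5); show("y-",h); ym=where()[1]
go((-112,(yp+ym)/2,z+4.5),vel=.03);show("centre")
E
```

```text
start None [-1.8055e+02  7.0000e-02  2.3510e+01] [-0.  -0.3 -1.7] 7.8
in False [-112.21    0.12    5.68] [ 1.   1.  -0.7] 9.17
floor True [-1.1211e+02  5.0000e-02 -4.4800e+00] [-2.2  0.5  2.8] 10.03
lift None [-1.1178e+02  1.8000e-01 -7.0000e-02] [ 0.9  0.4 -0.7] 10.35
y+ True [-1.1197e+02  5.4100e+00 -1.1000e-01] [-0.4 -1.6 -1.4] 10.92
y- True [-111.75   -3.61   -0.86] [ 0.1  0.5 -1.1] 11.79
centre None [-111.98    1.2    -0.  ] [ 0.1  0.1 -1.5] 12.09
```

```bash
python3 - <<'E'
from h import *
def show(n,h=None): print(n,h,np.round(where(),2),wf(),round(telemetry.current_t(),2))
for y,z in ((.9,.4),(.9,.9),(.9,-.1),(.9,1.4),(.4,.5),(1.5,.5)):
    go((-112,y,z),vel=.03)
    h=go((-85,y,z),vel=.03,guard=5); show((y,z),h)
    if not h: break
E
```

```text
(0.9, 0.4) True [-99.95   1.53  -0.31] [-1.9 -0.6 -2.1] 12.88
(0.9, 0.9) False [-85.06   0.9    0.92] [ 1.   0.2 -1.2] 14.49
```

The tip is in the slot. I'll continue with force checks, stopping just before the fingers reach the cradle end.

```bash
python3 - <<'E'
from h import *
def show(n,h=None): print(n,h,np.round(where(),2),wf(),np.round(telemetry.current_torque(),2),round(telemetry.current_t(),2))
for x in (-65,-45,-30,-20):
    h=go((x,.9,.9),vel=.03,guard=7); show(x,h)
    if h: break
E
```

```text
-65 False [-64.93   0.88   0.9 ] [ 0.3 -0.1 -1.2] [ 0.23  0.02 -0.02] 15.31
-45 False [-44.94   0.91   0.91] [ 1.  -0.2 -2.1] [ 0.28  0.04 -0.02] 16.12
-30 False [-29.83   0.89   0.88] [ 0.7  0.7 -0.9] [0.29 0.05 0.04] 16.77
-20 False [-19.8    0.9    0.87] [ 0.8 -0.6 -0.7] [ 0.24  0.05 -0.02] 17.26
```

```bash
python3 - <<'E'
from h import *
tp=lambda: np.round(SR.inv().apply(telemetry.current_ee_pos()-SO)*1e3,2)
def tgo(p,vel=.1,guard=None): return r.move_l(T(SR,SO,p),q(SR*S1),vel=vel,guard=guard)
gripper_to(.06)
p=tp(); tgo((p[0],.9,75)); 
tgo((-145,.9,75)); gripper_to(0,f_grip=20)
print("down",tgo((-145,.9,29),guard=6),telemetry.current_opening())
h=tgo((-118,.9,29),vel=.04,guard=5); print(h,tp(),wf())
h=tgo((-88,.9,29),vel=.025,guard=8); print(h,tp(),wf(),telemetry.current_t())
cv2.imwrite("pics/s2.png",cv2.resize(vision.snapshot("side")[120:240,150:330,::-1],None,fx=4,fy=4,interpolation=cv2.INTER_CUBIC))
E
```

```text
down False 0.0001776289216837084
False [-117.9     0.9    28.99] [-0.  -0.1 -0.2]
True [-103.91    0.93   29.01] [-0.6 -0.3 -0.9] 22.3583
```

View pics/s2.png

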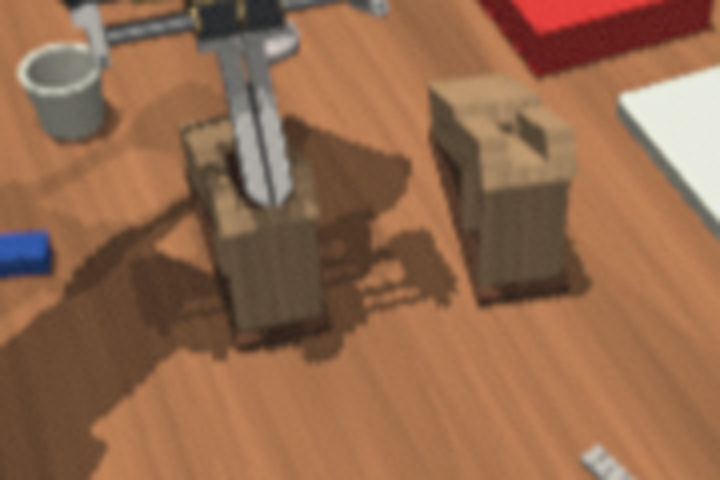

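```bash
python3 - <<'E'
from h import *
tp=lambda: np.round(SR.inv().apply(telemetry.current_ee_pos()-SO)*1e3,2)
def tgo(p,vel=.1,guard=None): return r.move_l(T(SR,SO,p),q(SR*S1),vel=vel,guard=guard)
for g in (8,14):
    h=tgo((-88,.9,29),vel=.02,guard=g); print(h,tp(),wf(),telemetry.current_t())
tgo((-130,.9,29)); tgo((-130,.9,120)); r.move_l(telemetry.current_ee_pos()+[0,-.15,.08],vel=.2)
for c in("side","top"):
    im=vision.snapshot(c)[:,:,::-1]; cv2.imwrite(f"pics/{c}3.png",im)
    for t in("broad_file","broad_file_end"): print(c,t,[(np.round(SR.inv().apply(d["at"]-SO)*1e3,1).tolist(),round(d["score"],2)) for d in models.mark_of(t,c)])
a=cv2.imread("pics/side3.png")[130:230,180:280]; b=cv2.imread("pics/top3.png")[150:250,170:270]
cv2.imwrite("pics/g3.png",cv2.resize(np.hstack([a,b]),None,fx=4,fy=4,interpolation=cv2.INTER_CUBIC)); print(telemetry.current_t())
E
```

```text
True [-98.68   1.29  28.58] [-1.2 -0.9  0.3] 22.9417
True [-98.59   1.53  28.32] [-1.3 -0.1  1.3] 23.3083
side broad_file [([-249.6, 123.0, -232.1], 0.6), ([90.6, 227.2, -40.2], 0.57), ([1.9, 0.2, -4.0], 0.52)]
side broad_file_end [([68.2, 136.6, -34.4], 0.93), ([-330.9, 98.1, -265.3], 0.74), ([-89.3, 2.4, 12.3], 0.44)]
top broad_file [([87.3, 225.7, -38.7], 0.7), ([-249.5, 119.7, -230.6], 0.67), ([1.9, 6.1, 0.3], 0.62)]
top broad_file_end [([-329.0, 96.4, -269.7], 0.84), ([-92.9, 2.6, 13.7], 0.57), ([244.8, -63.9, 47.1], 0.3)]
26.125
```

View pics/g3.png

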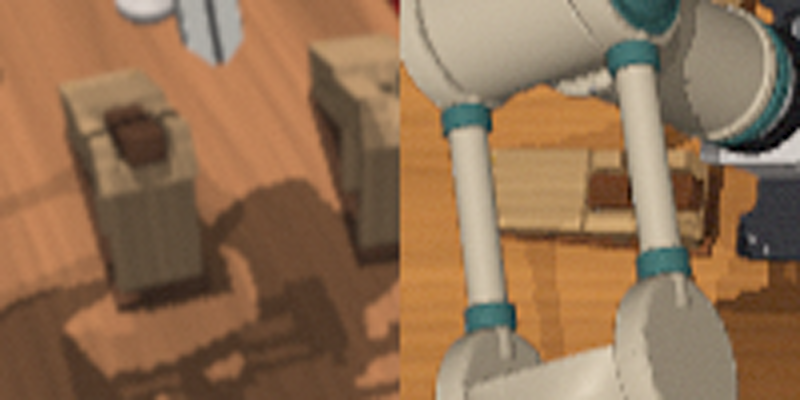

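Handle lies in the cradle with its shoulder at the block face. I'll do one confirming push at a different height, then back off and hand in.

```bash
python3 - <<'E'
from h import *
tp=lambda: np.round(SR.inv().apply(telemetry.current_ee_pos()-SO)*1e3,2)
def tgo(p,vel=.1,guard=None): return r.move_l(T(SR,SO,p),q(SR*S1),vel=vel,guard=guard)
tgo((-130,.9,120),vel=.2); tgo((-130,.9,25),guard=8)
tgo((-103,.5,25),guard=5)
for y in (-3,4):
    tgo((-103,y,25),vel=.05); h=tgo((-90,y,25),vel=.02,guard=16); print(h,tp(),wf())
tgo((-130,.9,25)); tgo((-130,.9,120)); r.move_l(telemetry.current_ee_pos()+[0,-.2,.08],vel=.2)
r.move_to([.3,-.35,.35],q(R.from_euler("X",np.pi)))
print(telemetry.current_t())
for c in("top","side"):
    cv2.imwrite(f"pics/{c}4.png",vision.snapshot(c)[:,:,::-1])
a=cv2.imread("pics/side4.png")[130:230,180:280]; b=cv2.imread("pics/top4.png")[150:250,170:270]
cv2.imwrite("pics/g4.png",cv2.resize(np.hstack([a,b]),None,fx=4,fy=4,interpolation=cv2.INTER_CUBIC))
E
```

```text
True [-98.65  -2.9   24.85] [-1.9 -0.2  2.6]
True [-98.66   4.04  24.78] [-1.6  0.5  0.9]
34.2167
```

View pics/g4.png

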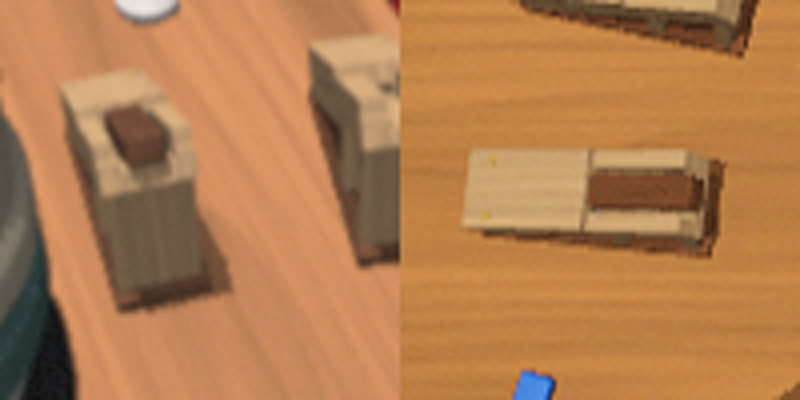

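The handle's shoulder sits flush against the block (top crop at column 588), and all four hard stops agree within 0.1 mm, so the file is home. The robot is clear.

```bash
python3 -c "
from plant import r
print(r.sign_off())"
```

```text
the job is handed in; nothing more can be done
None
```

The broad file is in the wide-slot holder with its handle's shoulder against the block; the gripper has let go, nothing else was touched, and the job was handed in at about 34 s.

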